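# Discharge on the brass dome, then confirm on the static tester

## Robot

A 6-joint arm with a two-finger parallel gripper is mounted at the origin on a cart in front of the work surface, level with it; the furniture and walls round the work are solid. World frame = base frame: x ahead of the robot, y to its left, z up, the work surface at z = 0. Lengths are in m, angles in degrees, forces in N, time in s.
With the tool pointing down it reaches from about 0.3 to 0.875 m from the base axis. Payload 4.2 kg.
Tool frame: the origin (TCP) lies midway between the tips of the shut fingers; the grasp point (between the pads) lies 19 mm behind it; z points along the fingers, y is the line along which they close (so a half turn about z gives the same grasp; the last joint's range is limited). The gripper opens to 85 mm and grips with 20 to 120 N. Pads are 22 mm wide; open, the fingers measure 114 mm over their backs; the gripper's body (76 mm by 85 mm) begins 54 mm behind the grasp point. The pads swing forward as they close: fully open they stand 13 mm farther back than shut.
Start: joints at [70.245, 18.312, 89.639, -0, 72.044, -1.146], TCP at [0.183, 0.545, 0.231] pointing down, gripper open.
Joint ranges: [-177.97, 177.97], [-48.28, 115.42], [12.27, 149.76], [-77.06, 257.06], [2.81, 150.46], [-146.56, 146.56]. Speed limits (degrees/s): [147.25, 147.25, 180, 180, 180, 180].

## Interface

Orientations are given as [roll, pitch, yaw] about the fixed x, y, z axes, in that order (R = Rz(yaw) Ry(pitch) Rx(roll)).
In Python, from plant import ctrl, fingers, kinematics, eyes, ticket, spotter gives the robot as it stands. Calls block until the motion is done:
- ctrl.goto(position, orientation): joint-space move of the TCP to a pose.
- ctrl.line_to(position, speed=0.15, attitude=None): straight line of the TCP; attitude=None keeps the orientation; speed is the mean speed in m/s.
- ctrl.move_j(angles): joint-space move.
- fingers.grip(opening): finger opening in m; the grip force is fixed at half the most; returns when the fingers have stopped.
- ctrl.dwell(seconds).
- kinematics.ik(position, orientation): joint angles nearest the present ones, or None.
- ctrl.get_obs(): the state.
- eyes.snapshot(name): name is "side" or "top"; returns a dict with "img" (420x560x3 uint8, red, green, blue), "intrinsics" (3x3 intrinsics, pixels), "R" (3x3) and "t" (3): a world point X has camera coordinates R X + t. Camera axes: x right, y down, z forward; pixel columns grow to the right and rows downward; lengths in m; the calibration is good to about 2 mm. A picture is of the moment at which its call begins. There is no depth.
A pose or a line that the arm cannot do raises ctrl.MotionError and nothing moves.
- ticket.hand_in(): hands the job in; it is judged then, once.
Trained networks look in a picture, given as the dict that the camera call returned (one of the last four; its "shot" number tells which), for a name from the list of things; names that differ only in an ending like _2 or _b are one class to them, and where a whole thing is asked for, a point or a joint stands for the part that bears it (a point fixed in the world has none). Each returns a list of dicts, best first, with "p" (0 to 1); they miss things now and then, are a little off and sometimes report something else, mostly with a low value. They report only what shows in the picture. A call takes as long as a camera call.
- spotter.recognise(query, picture): "at" ([column, row] as shares, 0 to 1, of the picture: columns of its width, rows of its height, amid what is visible of it).
The state is a dict: "t": time; "joint_pos": joint angles; "qd": joint speeds; "joint_torque": joint torques, N m; "tcp_pos": TCP position; "eef_rot": TCP orientation; "force": force on the tool from outside, world axes, zero at the start; "moment": the same for the moment, N m; "finger_gap": finger opening in m; "grip_force": force on a finger pad.
Only numpy, scipy, OpenCV 4.12 (cv2) and the standard library are available. Lean on these libraries where they do the work, as an engineer would, in place of code of your own. Each camera call takes 0.05 s, during which the arm holds its last target. There are 200 camera calls.

## Task

Discharge the gripper before work on the watch movements: rest the closed fingertips lightly on the sprung brass dome, so that it just gives, for about a second without gripping, shoving or lifting its stand. After that press the green key of the grey static tester fully down, let it come up again and withdraw. Leave the steel and black domes, the other two keys and everything else on the bench alone.

Things in the scene. Friction and masses are not known exactly. Their poses are not given: they have to be found in the camera images.
- brass_stand: loose weighted stand (0.8 kg) whose domed button is yellow, polished brass: the earthed one, to be touched. Round black foot 68 mm across and 22 mm high, steel collar 21 to 30 mm across up to z = 44 mm, above it the dome, 34 mm across, its rim 56 mm and its top 69 mm above the bench. Origin under the centre of the foot, z up
- brass_stand_top (a point): middle of the top of the brass dome, 69 mm above the bench when free; moves with the dome. A press here is straight down
- brass_stand_dome (a joint): how far the brass dome is pushed down, in m: 0 free, 0.012 at its hard stop; a spring of 0.45 N/mm, about 0.5 N to start and 6 N at the stop, lifts it again
- steel_stand: loose weighted stand (0.8 kg) whose domed button is bare grey steel: not to be touched. Round black foot 68 mm across and 22 mm high, steel collar 21 to 30 mm across up to z = 44 mm, above it the dome, 34 mm across, its rim 56 mm and its top 69 mm above the bench. Origin under the centre of the foot, z up
- steel_stand_top (a point): middle of the top of the steel dome, 69 mm above the bench when free; moves with the dome. A press here is straight down
- steel_stand_dome (a joint): how far the steel dome is pushed down, in m: 0 free, 0.012 at its hard stop; a spring of 0.45 N/mm, about 0.5 N to start and 6 N at the stop, lifts it again
- black_stand: loose weighted stand (0.8 kg) whose domed button is black plastic: not to be touched. Round black foot 68 mm across and 22 mm high, steel collar 21 to 30 mm across up to z = 44 mm, above it the dome, 34 mm across, its rim 56 mm and its top 69 mm above the bench. Origin under the centre of the foot, z up
- black_stand_top (a point): middle of the top of the black dome, 69 mm above the bench when free; moves with the dome. A press here is straight down
- black_stand_dome (a joint): how far the black dome is pushed down, in m: 0 free, 0.012 at its hard stop; a spring of 0.45 N/mm, about 0.5 N to start and 6 N at the stop, lifts it again
- tester: static tester, a low grey box fixed to the bench behind the stands, 86 mm deep (its x) by 190 mm wide (its y), top at z = 33 mm. Origin under its centre. On top, in a row along its y, 12 mm in front of its middle line: green key at y = +62 mm (left), yellow in the middle, red at y = -62 mm (right); behind them a dark meter window and two tiny lamps
- key_green_top (a point): middle of the flat top of the green key (the one to press), a round key 28 mm across in a black collar 44 mm across and 12 mm high on the box; the key's top is 55 mm above the bench when free, 10 mm above the collar
- key_green (a joint): how far the green key is pressed, in m: 0 free, 0.006 fully down (straight down); springs back by itself; 1.5 N to start, 5 N fully down
- key_yellow_top (a point): middle of the flat top of the yellow key (leave alone), a round key 28 mm across in a black collar 44 mm across and 12 mm high on the box; the key's top is 55 mm above the bench when free, 10 mm above the collar
- key_yellow (a joint): how far the yellow key is pressed, in m: 0 free, 0.006 fully down (straight down); springs back by itself; 1.5 N to start, 5 N fully down
- key_red_top (a point): middle of the flat top of the red key (leave alone), a round key 28 mm across in a black collar 44 mm across and 12 mm high on the box; the key's top is 55 mm above the bench when free, 10 mm above the collar
- key_red (a joint): how far the red key is pressed, in m: 0 free, 0.006 fully down (straight down); springs back by itself; 1.5 N to start, 5 N fully down
- oil_pot: small black oil pot with a red lid, 28 mm across, 20 mm high; origin under its centre; a loose bystander, to be left alone
- loupe: black conical eye loupe standing on the bench, 36 mm across, 30 mm high; origin under its centre; a loose bystander, to be left alone
- pith_pot: white cup, 44 mm across, 31 mm high; origin under its centre; a loose bystander, to be left alone
- putty: green lump of putty, 17x26x11 mm; origin under its centre; a loose bystander, to be left alone
- screwdriver: small lying screwdriver with a red ring, 103 mm long, 9 mm thick; origin at the middle of its underside; a loose bystander, to be left alone
- loose_movement: round black watch movement lying on the bench in front of the robot, 37 mm across, 6 mm high; origin under its centre; a loose bystander, to be left alone

How it is judged:
By the outcome, as a careful person would: the job done as asked, in the order asked, and still so for the second after the job is handed in, with the robot touching nothing.
It also fails if it takes over 42 s, if anything falls off the work surface, if the arm or the gripper's body presses on something with over 40 N, if the wrist force passes 120 N, or if a joint passes its speed limit or range.

## Working session

There is one attempt and no reset: what is moved stays moved. The work goes in short steps, each a Python script; the robot and the scene stay as the last script left them, time stands still between calls to the robot, and variables do not carry over. Pictures are saved under pics/ and viewed, at most 10 in all, crops included, and the job is handed in when it is done.

```bash
mkdir -p pics; cat > h.py <<'E'
import numpy as np, cv2
from plant import ctrl, fingers, kinematics, eyes, ticket, spotter
def save(s,n): cv2.imwrite(f'pics/{n}.png', s["img"][:,:,::-1])
def ray(s,px):
    K,R,t=map(np.array,(s["intrinsics"],s["R"],s["t"]))
    return -R.T@t, R.T@np.linalg.solve(K,[px[0],px[1],1])
def atz(s,px,z):
    c,d=ray(s,px); return c+d*(z-c[2])/d[2]
def proj(s,X):
    p=np.array(s["intrinsics"])@(np.array(s["R"])@np.array(X)+np.array(s["t"])); return p[:2]/p[2]
E
python3 - <<'E'
from h import *
for n in ("top","side"):
    s=eyes.snapshot(n); save(s,n+"0"); print(n,(-np.array(s["R"]).T@np.array(s["t"])).round(3))
    for q,z in (("brass_stand_top",.069),("steel_stand_top",.069),("black_stand_top",.069),("key_green_top",.055),("key_yellow_top",.055),("key_red_top",.055)):
        for r in spotter.recognise(q,s)[:2]:
            px=np.array(r["at"])*[560,420]; print(q,round(r["p"],2),px.round(1),atz(s,px,z).round(4))
print(ctrl.get_obs())
E
```

```text
top [0.318 0.065 1.203]
brass_stand_top 0.52 [225.1 252. ] [0.4525 0.209  0.069 ]
steel_stand_top 0.52 [352.2 259.6] [ 0.4401 -0.0763  0.069 ]
black_stand_top 0.72 [286.6 255.1] [0.4478 0.0705 0.069 ]
key_green_top 0.59 [348.8 261.2] [ 0.4379 -0.0705  0.055 ]
key_green_top 0.56 [348.9 258.5] [ 0.444  -0.0706  0.055 ]
key_yellow_top 0.44 [257.5 186. ] [0.6101 0.1412 0.055 ]
key_yellow_top 0.28 [257.2 183.8] [0.6154 0.142  0.055 ]
side [0.434 0.848 0.413]
brass_stand_top 0.68 [346.6 249.3] [0.4521 0.2435 0.069 ]
black_stand_top 0.46 [353.3 205.7] [0.4474 0.0878 0.069 ]
key_green_top 0.68 [243.8 236.2] [0.6198 0.1958 0.055 ]
key_green_top 0.58 [405.8 259. ] [0.3661 0.2372 0.055 ]
key_yellow_top 0.54 [254.3 222.2] [0.6142 0.1438 0.055 ]
key_yellow_top 0.37 [356.2 177.8] [ 0.4466 -0.086   0.055 ]
key_red_top 0.61 [261.9 210.3] [0.6112 0.0947 0.055 ]
key_red_top 0.59 [351.1 206.7] [0.4518 0.0617 0.055 ]
{'t': 0.7, 'joint_pos': array([ 7.02442238e+01,  1.83084737e+01,  8.96373013e+01,  1.00816773e-03,
        7.20459453e+01, -1.14450225e+00]), 'qd': array([-0.06742708,  0.000449  ,  0.06861996,  0.13213386, -0.04278526,
       -0.03709904]), 'joint_torque': array([-1.15625680e-03, -4.15287745e+01, -2.34381062e+01, -1.05030888e-04,
       -1.23125608e-05,  8.38767562e-06]), 'tcp_pos': array([0.18349392, 0.54494921, 0.23138384]), 'eef_rot': array([ 1.79991703e+02, -7.93547723e-04,  1.61388415e+02]), 'force': array([-0.34634439, -0.41280198,  0.73132868]), 'moment': array([-0.04713026, -0.03267313, -0.0409806 ]), 'grip_force': 0.0, 'finger_gap': 0.08547978871560491}
```

View pics/top0.png

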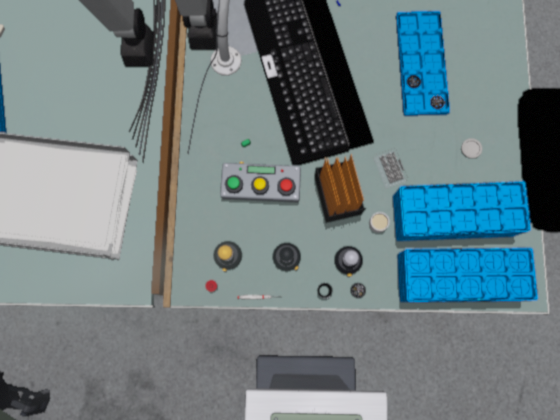

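View pics/side0.png

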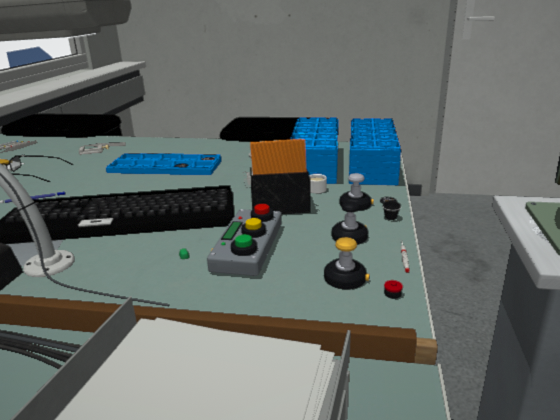

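Top: the brass dome is at about (225,253), with black at (287,256), steel at (349,259) and the green key at (234,184). Side: the brass dome is at (346,244) and the green key at (243,242). The network's `key_green` hit in the top view was wrong, so I'll refine with colour segmentation in both views.

```bash
python3 - <<'E'
from h import *
out=[]
for n,roi in (("top",{"brass":(210,238,238,268),"green":(222,172,246,196),"yel":(250,174,272,196),"red":(276,174,299,198)}),("side",{"brass":(330,232,362,258),"green":(228,230,260,254),"yel":(242,215,266,236),"red":(250,202,274,220)})):
    s=eyes.snapshot(n); hsv=cv2.cvtColor(s["img"],cv2.COLOR_RGB2HSV)
    for k,(a,b,c,d) in roi.items():
        h=hsv[b:d,a:c].astype(int); H,S,V=h[...,0],h[...,1],h[...,2]
        m={"brass":(H>12)&(H<35)&(S>110)&(V>90),"yel":(H>15)&(H<35)&(S>110)&(V>90),"green":(H>40)&(H<90)&(S>110)&(V>60),"red":((H<10)|(H>170))&(S>110)&(V>70)}[k].astype(np.uint8)
        nn,l,st,ce=cv2.connectedComponentsWithStats(m); i=1+st[1:,4].argmax()
        px=ce[i]+[a,b]; box=st[i,:4]+[a,b,0,0]; cbox=box[:2]+(box[2:]-1)/2
        print(n,k,px.round(1),"bbox",box,"area",st[i,4],*[(z,atz(s,cbox,z)[:2].round(4),atz(s,px,z)[:2].round(4)) for z in ((.056,.062,.069) if k=="brass" else (.05,.055))])
    a,b=(190,150) if n=="top" else (200,190)
    cv2.imwrite(f'pics/c_{n}.png',cv2.resize(s["img"][b:b+130,a:a+190,::-1],None,fx=4,fy=4,interpolation=cv2.INTER_NEAREST))
E
```

```text
top brass [224.5 252. ] bbox [218 246  14  14] area 154 (0.056, array([0.4528, 0.212 ]), array([0.4539, 0.2121])) (0.062, array([0.4521, 0.2112]), array([0.4532, 0.2113])) (0.069, array([0.4513, 0.2103]), array([0.4523, 0.2104]))
top green [233.  182.4] bbox [227 177  13  12] area 120 (0.05, array([0.619 , 0.1994]), array([0.6193, 0.1993])) (0.055, array([0.6177, 0.1988]), array([0.618 , 0.1987]))
top yel [259.4 183.5] bbox [253 178  13  13] area 127 (0.05, array([0.6163, 0.1382]), array([0.6175, 0.1372])) (0.055, array([0.615 , 0.1378]), array([0.6162, 0.1369]))
top red [285.9 184.6] bbox [280 179  13  13] area 125 (0.05, array([0.6148, 0.0748]), array([0.6157, 0.075 ])) (0.055, array([0.6135, 0.0747]), array([0.6144, 0.075 ]))
side brass [345.7 243.7] bbox [336 237  21  14] area 239 (0.056, array([0.4545, 0.2026]), array([0.4549, 0.2033])) (0.062, array([0.4541, 0.2134]), array([0.4545, 0.2141])) (0.069, array([0.4537, 0.2261]), array([0.4541, 0.2267]))
side green [243.1 240.3] bbox [235 234  17  13] area 190 (0.05, array([0.6205, 0.1996]), array([0.6201, 0.2006])) (0.055, array([0.6179, 0.2085]), array([0.6176, 0.2095]))
side yel [252.8 223.2] bbox [245 218  16  12] area 153 (0.05, array([0.6187, 0.1393]), array([0.6184, 0.1381])) (0.055, array([0.6161, 0.1491]), array([0.6159, 0.1478]))
side red [261.2 208.4] bbox [254 204  15  10] area 135 (0.05, array([0.617 , 0.0767]), array([0.6168, 0.0764])) (0.055, array([0.6145, 0.0873]), array([0.6142, 0.087 ]))
```

View pics/c_top.png

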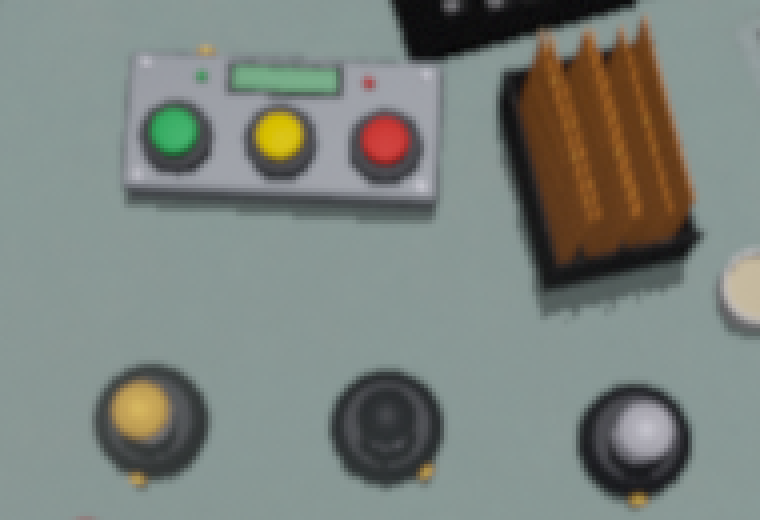

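View pics/c_side.png

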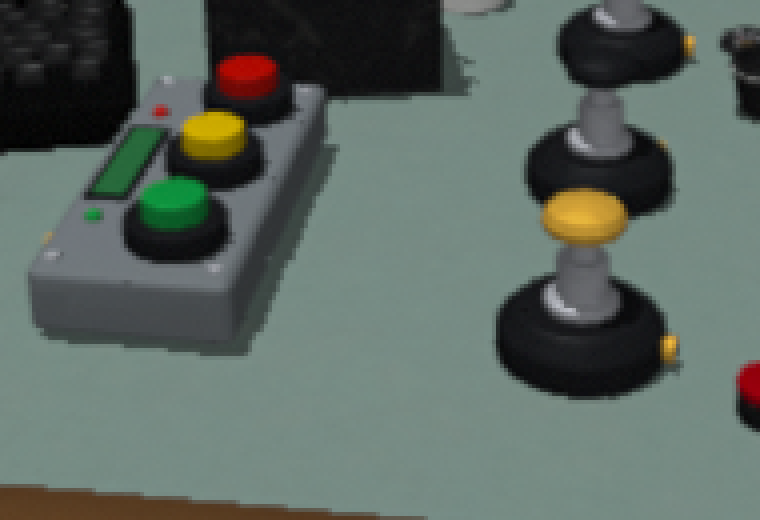

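The two views agree. The brass dome is at (0.453, 0.211) and the green key at (0.618, 0.199), with 61–63 mm between keys as specified. Next I close the fingers and hover over the dome to check alignment.

```bash
python3 - <<'E'
from h import *
fingers.grip(0.0)
ctrl.goto([.453,.2112,.18],[180,0,90])
ctrl.line_to([.453,.2112,.082],0.1); ctrl.dwell(.2)
o=ctrl.get_obs(); print(o["t"],o["tcp_pos"],o["eef_rot"],o["finger_gap"],o["force"],o["joint_pos"].round(1))
for n,(a,b) in (("side",(280,160)),("top",(160,180))):
    s=eyes.snapshot(n); print(n,proj(s,[.453,.2112,.069]),proj(s,o["tcp_pos"]))
    cv2.imwrite(f'pics/hov_{n}.png',cv2.resize(s["img"][b:b+130,a:a+140,::-1],None,fx=4,fy=4,interpolation=cv2.INTER_NEAREST))
E
```

```text
4.4917 [0.45335198 0.2113314  0.0825442 ] [ 1.79932870e+02 -2.77339841e-02  9.00009750e+01] 5.991849125245e-05 [-0.39893351  0.2825056   0.21519208] [ 23.7  20.2 111.3  -0.   48.5  23.7]
side [346.95060989 238.81232866] [346.96765828 230.96567143]
top [224.14634986 251.74606386] [223.33899585 250.85578423]
```

View pics/hov_side.png

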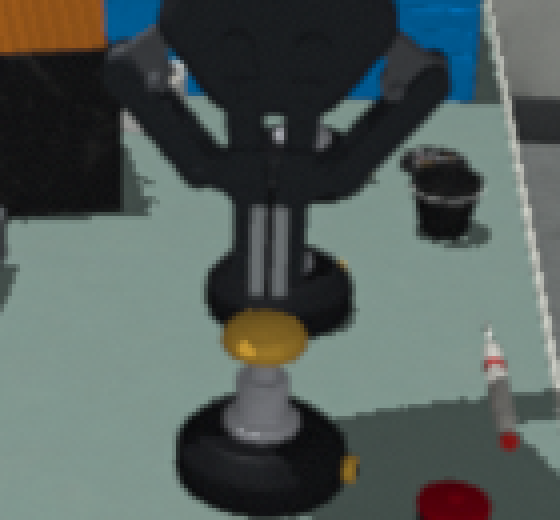

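The closed tips (crop 270,300) stand centred above the brass dome (crop 265,335), clear of it. Now I descend in small steps, watching the force.

```bash
python3 - <<'E'
from h import *
def fz(n=6):
    v=[]
    for _ in range(n): ctrl.dwell(.02); v.append(ctrl.get_obs()["force"])
    return np.mean(v,0)
X=[.4528,.2112]
ctrl.line_to([*X,.074],0.04); ctrl.dwell(.2); f0=fz(); 
z=.071; tgt=None
while z>.0600:
    ctrl.line_to([*X,z],0.02); f=fz()-f0; o=ctrl.get_obs()
    print(round(o["t"],2),round(z,4),o["tcp_pos"][2].round(4),f.round(2))
    if f[2]>1.5: break
    z-=.0007
s=eyes.snapshot("side")
ctrl.dwell(.5); print((fz()-f0).round(2)); ctrl.dwell(.35)
ctrl.line_to([*X,.085],0.05); ctrl.line_to([*X,.14],0.15)
print(ctrl.get_obs()["t"],(fz()-f0).round(2))
s2=eyes.snapshot("side")
im=np.hstack([q["img"][160:290,290:390,::-1] for q in (s,s2)])
cv2.imwrite('pics/press.png',cv2.resize(im,None,fx=4,fy=4,interpolation=cv2.INTER_NEAREST))
E
```

```text
5.64 0.071 0.0709 [ 0.15  0.02 -0.37]
5.99 0.0703 0.0703 [ 0.08 -0.11 -0.11]
6.34 0.0696 0.0696 [ 0.13  0.27 -0.18]
6.69 0.0689 0.069 [0.04 0.07 0.04]
7.04 0.0682 0.0683 [ 0.09 -0.02  0.72]
7.39 0.0675 0.0676 [0.02 0.07 0.73]
7.74 0.0668 0.0668 [ 0.8  -0.32  1.21]
8.09 0.0661 0.0661 [ 0.54 -0.23  1.51]
[0.86 0.5  1.85]
10.1333 [-0.24  0.23 -0.25]
```

View pics/press.png

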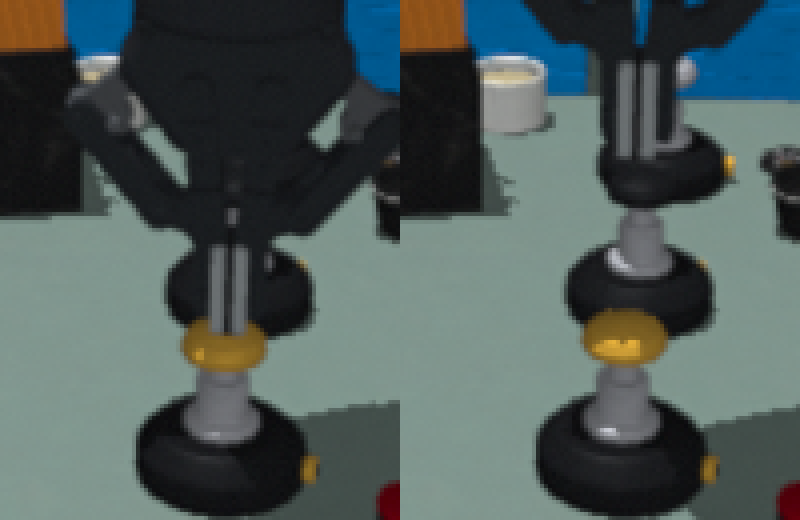

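The dome gave about 3 mm under 1.5–1.9 N, then came back up with the stand unmoved (right half, dome at crop 625,335). Next is the green key.

```bash
python3 - <<'E'
from h import *
def fz(n=5):
    v=[]
    for _ in range(n): ctrl.dwell(.02); v.append(ctrl.get_obs()["force"])
    return np.mean(v,0)
X=[.6178,.1990]
ctrl.line_to([*X,.14],0.15); ctrl.line_to([*X,.062],0.08); ctrl.dwell(.2); f0=fz()
for z in (.057,.054,.052,.050,.0495,.049,.0485,.048,.0475,.047,.0465,.046):
    ctrl.line_to([*X,z],0.03); f=fz()-f0; o=ctrl.get_obs()
    print(round(o["t"],2),z,o["tcp_pos"].round(4),f.round(2))
    if f[2]>9: break
s=eyes.snapshot("side"); ctrl.dwell(.3)
ctrl.line_to([*X,.065],0.04); ctrl.line_to([*X,.2],0.15)
ctrl.goto([.45,.21,.25],[180,0,90]); ctrl.dwell(.5)
print(ctrl.get_obs()["t"])
s2=eyes.snapshot("side"); st=eyes.snapshot("top"); save(st,"top_end")
im=np.hstack([q["img"][190:300,200:300,::-1] for q in (s,s2)])
cv2.imwrite('pics/key.png',cv2.resize(im,None,fx=4,fy=4,interpolation=cv2.INTER_NEAREST))
E
```

```text
13.34 0.057 [0.6178 0.199  0.0569] [ 0.05 -0.39 -0.36]
13.68 0.054 [0.6182 0.1991 0.0543] [0.63 0.29 1.73]
14.01 0.052 [0.6182 0.1991 0.0523] [1.4  0.12 2.84]
14.34 0.05 [0.6182 0.1991 0.0503] [1.39 0.11 3.91]
14.68 0.0495 [0.6182 0.1991 0.0497] [2.05 0.19 4.58]
15.01 0.049 [0.6182 0.1991 0.0492] [2.63 0.49 5.15]
15.34 0.0485 [0.6181 0.1991 0.049 ] [2.02 1.01 6.78]
15.68 0.048 [0.6182 0.1991 0.049 ] [1.25 0.11 8.84]
16.01 0.0475 [0.6182 0.1991 0.049 ] [ 0.79  0.18 10.95]
19.225
```

View pics/key.png

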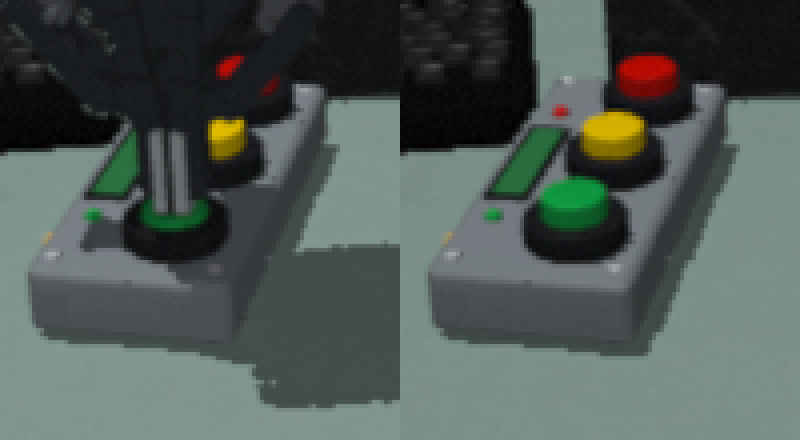

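The key bottomed at z = 0.049 (left half, tips centred on the green key at crop 175,215) and has sprung back up (right half). The gripper is clear of everything.

```bash
python3 -c "
from h import *
print(ticket.hand_in())"
```

```text
the job is handed in; nothing more can be done
None
```

I rested the closed fingertips on the brass dome, which gave about 3 mm under 1.5–1.9 N; contact lasted roughly 2 s rather than 1 s because I stepped down slowly. I then pressed the green key to its stop, let it spring back, withdrew and handed in at about 19 s; the result was not reported, and I saw no contact with anything else.

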